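# Set the large polariser mount to 60 degrees

## Robot

A 6-joint arm with a two-finger parallel gripper is mounted at the origin on the work surface. World frame = base frame: x ahead of the robot, y to its left, z up, the work surface at z = 0. Lengths are in m, angles in rad, forces in N, time in s.
With the tool pointing down it reaches from about 0.225 to 0.875 m from the base axis. Payload 3.4 kg.
Tool frame: the origin (TCP) lies between the finger pads; the fingertips stand 8 mm ahead of it and the grasp point (between the pads) lies 11 mm behind it; z points along the fingers, y is the line along which they close (so a half turn about z gives the same grasp; the last joint's range is limited). The gripper opens to 85 mm and grips with 20 to 120 N. Pads are 22 mm wide; open, the fingers measure 114 mm over their backs; the gripper's body (76 mm by 85 mm) begins 54 mm behind the grasp point. The pads swing forward as they close: fully open they stand 13 mm farther back than shut.
Start: joints at [-1.228, 0.276, 1.505, -0, 1.361, -0.121], TCP at [0.257, -0.514, 0.239] pointing down, gripper open.
Joint ranges: [-2.89, 2.89], [-0.75, 2.08], [0.22, 2.7], [-1.18, 4.32], [0.11, 2.71], [-2.7, 2.7]. Speed limits (rad/s): [2.57, 2.57, 3.14, 3.14, 3.14, 3.14].

## Interface

Orientations are given as a unit quaternion [w, x, y, z].
In Python, from rig import manip gives the robot as it stands.
- The arm moves only by the tool move_arm, never from a script. Its argument "deltas" is a list that holds one entry, the list of rows, each a list of 5 numbers: the shift along the tool's x, y, z normalised to -1 to 1, where 1 is 80 cm, then the turn about the tool's z normalised to -1 to 1, where 1 is 120 degrees, then the closure, from -1 (fully open) to 1 (shut). In form: [[[tx, ty, tz, twist, grip], ...]]. A call has 1 to 12 rows; each row is the pose to reach, as a shift and turn from the pose commanded when the call began, along the tool's axes at that moment; what a row does not reach only later rows make up. A row lasts 1/10 s, in which the tool goes at most 50 mm and 8.59 degrees, less where a joint would pass 70% of its speed; a pose out of reach is approached as far as the arm can. A call with a number of a shift or a turn outside -1 to 1 is refused whole. A call with a gripper value outside its range is refused whole. The fingers move at their own pace and stop on an object; "squeeze" is the grip in N (left out, the last holds). Time passes only in rows, so rows that repeat a pose let the fingers close. It gives the time, the measured TCP pose, the force, the opening and the grip force at its end, in the units of the state.
- manip.get_state(): the state, without advancing time (a new reading comes with each control period).
- manip.get_image(name): name is "scene" or "top" or "wrist"; returns the picture (420x560x3 uint8, red, green, blue); there is no depth.
- manip.camera_params(name): a dict with "fx", "fy", "cx", "cy" (pixels), "R" (3x3) and "t" (3): a world point X has camera coordinates R X + t; the wrist camera has in their place "tool_from_camera" (4x4, takes a point from camera to tool coordinates, whose origin is the TCP and whose axes are the flange's). Camera axes: x right, y down, z forward; pixel columns grow to the right and rows downward; lengths in m; the calibration is good to about 2 mm. A picture is of the moment at which its call begins: read the wrist's pose just before it. camera_params takes no time and is no camera call.
- manip.sign_off(): hands the job in; it is judged then, once.
The state is a dict: "clock": time; "qpos": joint angles; "qd": joint speeds; "effort": joint torques, N m; "position": TCP position; "ee_rot": TCP orientation; "contact_force": force on the tool from outside, world axes, zero at the start; "moment": the same for the moment, N m; "width": finger opening in m; "gripper_force": force on a finger pad.
Only numpy, scipy, OpenCV 4.12 (cv2) and the standard library are available. Lean on these libraries where they do the work, as an engineer would, in place of code of your own. Each camera call takes 0.05 s, during which the arm holds its last target. There are 200 camera calls.

## Task

Two rotary filter mounts stand on the microscopy bench. Turn the larger one, on the square base, by its raised collar until its scale reads 60 degrees against the index line on the base, then let go. Leave the smaller mount on the round base at its present setting.

Things in the scene. Friction and masses are not known exactly. Their poses are not given: they have to be found in the camera images.
- polariser (a joint): Reading of the larger mount in rad (60 degrees = 1.047); grows as the ring turns anticlockwise seen from above. Ring: black disc 98 mm wide, white marks each 10 degrees, longer each 30, no figures. Zero is the 13 mm broad white wedge; the scale runs clockwise from it, so 60 is the 2nd long mark clockwise. Starts at -20 to 20, stops at -40 and 137 degrees. Stiff (0.1 N m), stays where left.
- polariser_base: Fixed grey square base of the larger mount, 130 mm wide, 22 mm high; origin under its centre, on the turning axis; +x points to the index line: a 4 mm white line on a small raised black block (16 mm wide, top 33 mm above the bench) at the disc's rim, mid-side. At reading 60 the wedge stands 60 degrees anticlockwise of this line. The disc's top is 32 mm above the bench.
- polariser_grip (a point): Where to grip the larger mount, on its turning axis 56 mm above the bench: the upright round aluminium collar in the middle of the disc, 48 mm in diameter, from 32 mm to its top at 64 mm above the bench, gripped across from above at any yaw. Turns with the ring: x points to the zero wedge, z up.
- waveplate_zero (a point): Zero wedge of the smaller mount, which is to be left as set: on its disc, 28 mm from its axis and 23 mm above the bench; x points outward from the axis. Round grey base 84 mm wide, fixed to the bench, black graduated disc 62 mm wide, collar 26 mm in diameter, top at 47 mm. It too turns stiffly.
Mind the look-alikes: they are no part of the job. What is shaped like the polariser_base but turquoise is not meant.

How it is judged:
By the outcome, as a careful person would: the job done as asked, in the order asked, and still so for the second after the job is handed in, with the robot touching nothing.
It also fails if it takes over 30 s, if anything falls off the work surface, if the arm or the gripper's body presses on something with over 40 N, if the wrist force passes 120 N, or if a joint passes its speed limit or range.

## Working session

There is one attempt and no reset: what is moved stays moved. The work goes in short steps, Python scripts to look and compute and a tool call to move; the robot and the scene stay as the last step left them, time stands still between calls to the robot, and variables do not carry over. Pictures are saved under pics/ and viewed, at most 10 in all, crops included, and the job is handed in when it is done.

Besides the shell and the picture viewer there is one more tool, called after "Emit:" by a JSON object that holds its "api" and its "payload". move_arm: Moves the arm, as the interface text tells. Scaled input: -1 to 1 covers 80 cm each way for a shift and 120 degrees each way for a turn. Its arguments: {"type":"object","properties":{"deltas":{"type":"array","items":{"type":"array","items":{"type":"array","items":{"type":"number","minimum":-1,"maximum":1}}}},"squeeze":{"type":"number"}},"required":["deltas"]}

```bash
mkdir -p pics; cat > h.py <<'E'
import numpy as np, cv2
from rig import manip
def save(n,im): cv2.imwrite('pics/'+n+'.png',cv2.cvtColor(im,cv2.COLOR_RGB2BGR))
def ray(name,u,v,st=None):
    p=manip.camera_params(name)
    d=np.array([(u-p['cx'])/p['fx'],(v-p['cy'])/p['fy'],1.])
    if name=='wrist':
        from scipy.spatial.transform import Rotation as Ro
        T=np.array(p['tool_from_camera']);q=st['ee_rot'];R=Ro.from_quat([q[1],q[2],q[3],q[0]]).as_matrix()
        return R@T[:3,3]+np.array(st['position']),R@T[:3,:3]@d
    R=np.array(p['R']);t=np.array(p['t']);return -R.T@t,R.T@d
def plane(name,u,v,z,st=None):
    o,d=ray(name,u,v,st);return o+d*(z-o[2])/d[2]
E
python3 - <<'E'
from h import *
s=manip.get_state();print(s)
a=manip.get_image('top');b=manip.get_image('scene')
np.save('top.npy',a);np.save('scene.npy',b)
save('a',np.vstack([cv2.resize(a,(400,300)),cv2.resize(b,(400,300))]))
save('top1',a);save('scene1',b)
print(manip.camera_params('top'),manip.camera_params('wrist'))
E
```

```text
{'clock': 0.0, 'qpos': array([-1.22798386e+00,  2.76573152e-01,  1.50618547e+00, -2.74416175e-05,
        1.36068149e+00, -1.20997230e-01]), 'qd': array([ 0.00033644,  0.00013365,  0.00081842, -0.00035403, -0.00019494,
       -0.00016625]), 'effort': array([-4.77238664e-04, -4.16777515e+01, -2.45800638e+01, -7.09961796e-05,
        1.12179236e-02,  1.00226924e-05]), 'position': array([ 0.25703728, -0.51375035,  0.2384313 ]), 'ee_rot': array([-9.16568086e-04,  9.73229290e-01,  2.29834494e-01, -1.15572580e-04]), 'contact_force': array([-0.60917375, -0.47928602, -0.16955031]), 'moment': array([ 0.06682354, -0.00230538,  0.01616946]), 'gripper_force': 0.0, 'width': 0.08547028118715358}
{'fx': 428.66059702810406, 'fy': 428.66059702810406, 'cx': 275.10436387672974, 'cy': 215.701977578499, 'R': array([[-0.02008342, -0.99979595, -0.00217095],
       [-0.97514235,  0.02006734, -0.22066875],
       [ 0.22066729, -0.0023148 , -0.97534639]]), 't': array([-0.06775657,  0.53534255,  0.84029712])} {'fx': 356.98395445159036, 'fy': 356.98395445159036, 'cx': 280.7670250897757, 'cy': 210.85627104029007, 'tool_from_camera': array([[-4.81843565e-04, -9.61215062e-01, -2.75799517e-01,
         6.99361140e-02],
       [ 9.99999824e-01, -3.67794014e-04, -4.65244959e-04,
        -4.31775904e-04],
       [ 3.45763051e-04, -2.75799692e-01,  9.61215070e-01,
        -1.33966863e-01],
       [ 0.00000000e+00,  0.00000000e+00,  0.00000000e+00,
         1.00000000e+00]])}
```

View pics/top1.png

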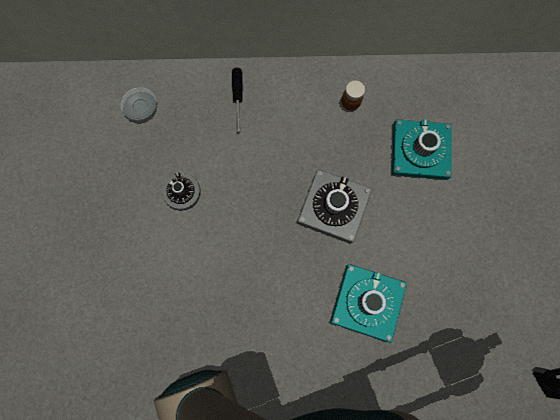

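View pics/scene1.png

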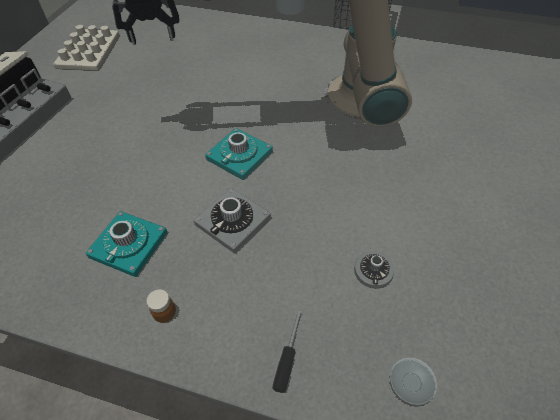

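Candidates in the top view: the grey square base with a black disc at (336,205), turquoise squares at (423,148) and (369,303), and a small round mount at (181,190). The grey square one fits, since the turquoise ones are excluded and the round one must stay as set. I'll measure it and confirm in a crop.

```bash
python3 - <<'E'
from h import *
a=np.load('top.npy');b=np.load('scene.npy')
save('crop1',np.hstack([cv2.resize(a[160:250,290:380],(400,400),interpolation=cv2.INTER_CUBIC),cv2.resize(b[180:260,190:280],(400,400),interpolation=cv2.INTER_CUBIC)]))
# collar top dark hole centre in both views -> triangulate
o1,d1=ray('top',338,200);o2,d2=ray('scene',231,203)
k=np.linalg.lstsq(np.c_[d1,-d2],o2-o1,rcond=None)[0]
print(o1+k[0]*d1,o2+k[1]*d2)
print('collar',plane('top',338,200,.064))
# square base contour
g=cv2.cvtColor(a,cv2.COLOR_RGB2HSV)
m=((g[...,1]<40)&(g[...,2]>110)).astype(np.uint8)*255
m[:160]=0;m[250:]=0;m[:,:290]=0;m[:,380:]=0
c=max(cv2.findContours(m,0,2)[0],key=cv2.contourArea);bx=cv2.boxPoints(cv2.minAreaRect(c))
P=np.array([plane('top',u,v,.022) for u,v in bx]);print(bx,P.mean(0),np.linalg.norm(P-np.roll(P,1,0),axis=1))
for u,v in [(345,181)]:
    w=plane('top',u,v,.033)-P.mean(0);print(w,np.degrees(np.arctan2(w[1],w[0])))
e=P-np.roll(P,1,0);print(np.degrees(np.arctan2(e[:,1],e[:,0])))
E
```

```text
[ 0.56336961 -0.2113266   0.06664801] [ 0.56299855 -0.20975581  0.06630772]
collar [ 0.56406321 -0.21173642  0.064     ]
[[298.16498 220.6327 ]
 [317.4505  168.71019]
 [371.9591  188.95625]
 [352.67358 240.87877]] [ 0.56522967 -0.21120673  0.022     ] [0.1254729  0.12729323 0.12896254 0.1259045 ]
[ 0.04987294 -0.02301032  0.011     ] -24.767605220903338
[  67.93946894  -21.71225891 -112.68942856  156.70697963]
```

View pics/crop1.png

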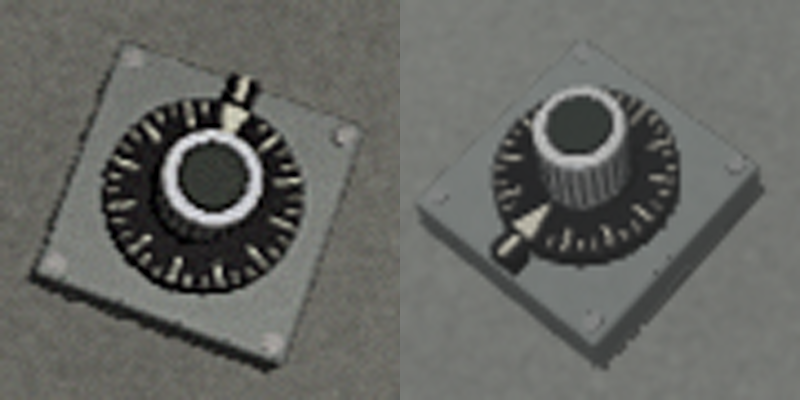

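The crop confirms the grey base with a black disc: the wedge at about (235,120) in the left half sits almost on the index line at (240,90). The collar axis is near (0.5645, -0.211), with its top triangulated at 66 mm against the 64 mm given. Next I'll move above it.

Emit:
{"api": "move_arm", "payload": {"deltas": [[[0.513,-0.167,0.05,0,-1],[0.513,-0.167,0.05,0,-1],[0.513,-0.167,0.05,0,-1],[0.513,-0.167,0.05,0,-1],[0.513,-0.167,0.05,0,-1],[0.513,-0.167,0.05,0,-1],[0.513,-0.167,0.05,0,-1],[0.513,-0.167,0.05,0,-1],[0.513,-0.167,0.05,0,-1],[0.513,-0.167,0.05,0,-1],[0.513,-0.167,0.05,0,-1],[0.513,-0.167,0.05,0,-1]]]}}

```text
clock: 1.3
position: [0.5637, -0.2119, 0.1991]
ee_rot: [0.0, 0.973, 0.23, -0.001]
contact_force: [0.0, 0.3, 0.1]
width: 0.0855
gripper_force: 0.0
```

```bash
python3 - <<'E'
from h import *
import pickle
s=manip.get_state();b=manip.get_image('wrist');np.save('w1.npy',b);pickle.dump(s,open('w1.pkl','wb'));save('w1',b)
print(s['position'],s['ee_rot'],s['qpos'],s['clock'])
E
```

```text
[ 0.56371239 -0.21185085  0.19908505] [ 4.05391596e-05  9.73296052e-01  2.29552813e-01 -5.47456972e-04] [-4.74523225e-01  3.41016773e-01  1.51037972e+00 -8.03432086e-04
  1.29097672e+00  6.33258822e-01] 1.3
```

View pics/w1.png

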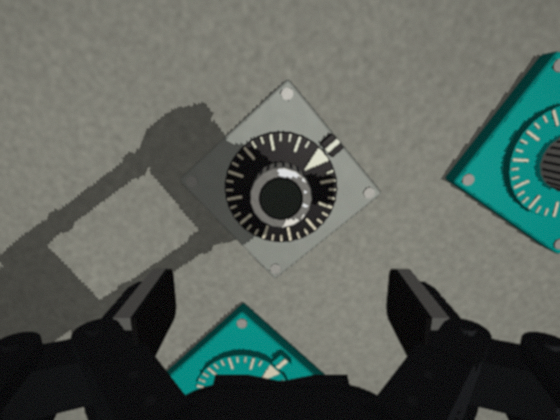

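The wrist view shows the disc centred near (281,186), the collar top at (280,198), the index line at about (332,147) and the wedge from about (307,170) to (325,155). I'll measure the angles.

```bash
python3 - <<'E'
from h import *
import pickle
b=np.load('w1.npy');s=pickle.load(open('w1.pkl','rb'))
print('collar',plane('wrist',280,198,.064,s))
sc=np.array([plane('wrist',u,v,.023,s) for u,v in [(287,93),(369,193),(275,269)]])
print('base c',(sc[0]+sc[2])/2,'edge dirs',[np.degrees(np.arctan2(*(d[1::-1])))for d in (sc[1]-sc[0],sc[1]-sc[2])])
g=cv2.cvtColor(b,cv2.COLOR_RGB2GRAY)
# disc: dark blob ellipse
m=(g<70).astype(np.uint8);m[:,:200]=0;m[:,360:]=0;m[:110]=0;m[260:]=0
o=cv2.resize(b[125:250,215:355],(784,600)[:1]+(600,) if 0 else (672,600),interpolation=cv2.INTER_CUBIC);save('w1c',o)
# bright blobs
w=(g>165).astype(np.uint8);n,l,st,ce=cv2.connectedComponentsWithStats(w)
for i in range(1,n):
    if st[i,4]>5 and 220<ce[i][0]<360 and 120<ce[i][1]<250: 
        p=plane('wrist',*ce[i],.0325,s);d=p[:2]-[.5645,-.2112];print(ce[i].round(1),st[i,4],np.hypot(*d).round(4),np.degrees(np.arctan2(d[1],d[0])).round(1))
E
```

```text
collar [ 0.56584502 -0.20947042  0.064     ]
base c [ 0.5657796  -0.20996307  0.023     ] edge dirs [np.float64(-112.53762397139523), np.float64(-22.151615672204073)]
[271.5 141.9] 33 0.0428 37.3
[289.4 137.2] 8 0.0463 18.1
[297.2 143.4] 36 0.0429 8.5
[332.  145.3] 70 0.0577 -20.6
[307.  143.8] 6 0.0458 -1.4
[316.9 159. ] 204 0.041 -20.5
[287.3 173. ] 141 0.0168 8.5
[303.  179.5] 10 0.0213 -34.3
[305.  191.5] 6 0.0205 -63.8
[304.8 205.3] 14 0.024 -94.6
[329.5 206.5] 6 0.0443 -81.3
[290.  221.9] 66 0.0287 -137.7
[310.1 223.3] 21 0.0386 -111.9
[288.6 233.5] 21 0.0391 -143.7
```

View pics/w1c.png

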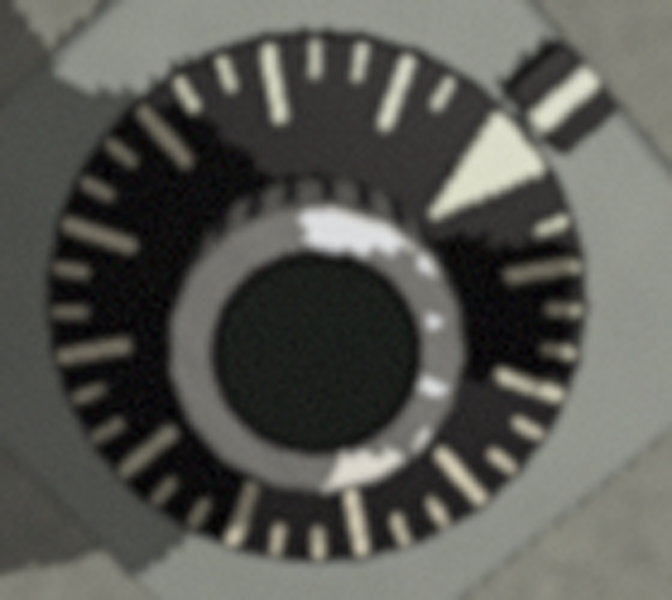

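The base centre is (0.5658, -0.2100), with edges at -22.2° and the wedge at about -22.9°, so the reading is about -0.7°. I'll descend and grip.

Emit:
{"api": "move_arm", "payload": {"deltas": [[[0.0025,-0.001,0.05,0,-1],[0.0025,-0.001,0.1,0,-1],[0.0025,-0.001,0.14,0,-1],[0.0025,-0.001,0.17,0,-1],[0.0025,-0.001,0.19,0,-1],[0.0025,-0.001,0.19,0,-1],[0.0025,-0.001,0.19,0,1],[0.0025,-0.001,0.19,0,1],[0.0025,-0.001,0.19,0,1],[0.0025,-0.001,0.19,0,1],[0.0025,-0.001,0.19,0,1],[0.0025,-0.001,0.19,0,1]]], "squeeze": 40}}

```text
clock: 2.55
position: [0.5666, -0.2101, 0.0491]
ee_rot: [0.001, 0.973, 0.23, 0.001]
contact_force: [-1.7, -0.7, 6.6]
width: 0.0466
gripper_force: 41.4
```

Gripped (46.6 mm). Turning by -60.7° about the tool's z.

Emit:
{"api": "move_arm", "payload": {"deltas": [[[0,0,0,-0.05,1],[0,0,0,-0.1,1],[0,0,0,-0.155,1],[0,0,0,-0.21,1],[0,0,0,-0.265,1],[0,0,0,-0.32,1],[0,0,0,-0.375,1],[0,0,0,-0.43,1],[0,0,0,-0.48,1],[0,0,0,-0.506,1],[0,0,0,-0.506,1],[0,0,0,-0.506,1]]]}}

```text
clock: 3.75
position: [0.5661, -0.2099, 0.0491]
ee_rot: [0.001, 0.723, 0.69, -0.0]
contact_force: [-2.5, 1.2, 7.0]
width: 0.0469
gripper_force: 41.5
```

Emit:
{"api": "move_arm", "payload": {"deltas": [[[0,0,0,0,1],[0,0,0,0,0],[0,0,0,0,-1],[0,0,0,0,-1],[0,0,0,0,-1],[0,0,0,0,-1],[0,0,-0.03,0,-1],[0,0,-0.08,0,-1],[0,0,-0.13,0,-1],[0,0,-0.18,0,-1],[0,0,-0.18,0,-1],[0,0,-0.18,0,-1]]]}}

```text
clock: 4.95
position: [0.5663, -0.2097, 0.1922]
ee_rot: [0.001, 0.724, 0.69, 0.0]
contact_force: [-0.6, -0.6, -0.8]
width: 0.0852
gripper_force: 0.0
```

```bash
python3 - <<'E'
from h import *
import pickle
s=manip.get_state();b=manip.get_image('wrist');np.save('w2.npy',b);pickle.dump(s,open('w2.pkl','wb'));save('w2',b)
print(s['position'],s['ee_rot'],s['qpos'],s['clock'])
E
```

```text
[ 0.56630599 -0.20974233  0.19220919] [1.06060652e-03 7.23591759e-01 6.90227292e-01 3.54679914e-04] [-4.69857155e-01  3.46457798e-01  1.51973932e+00 -3.83997781e-05
  1.27315916e+00 -4.22657046e-01] 4.95
```

View pics/w2.png

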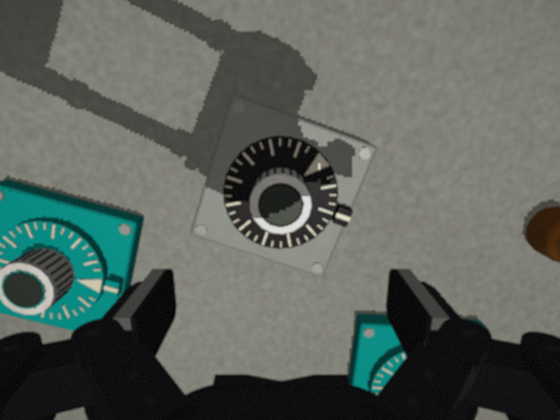

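The wedge is now at about (318,163), 60°-ish anticlockwise of the index at (344,215). I'll measure it using the mark positions.

```bash
cat > meas.py <<'E'
from h import *
import pickle,sys
from scipy.optimize import least_squares
n=sys.argv[1];scr=eval(sys.argv[2])
b=np.load(n+'.npy');s=pickle.load(open(n+'.pkl','rb'))
g=cv2.cvtColor(b,cv2.COLOR_RGB2GRAY).astype(np.float32)
# refine screw centres: centroid of locally bright pixels
P=[]
for u,v in scr:
    w=g[v-7:v+8,u-7:u+8];k=np.clip(w-np.median(w)-8,0,None)
    yy,xx=np.mgrid[-7:8,-7:8];P.append(plane('wrist',u+(k*xx).sum()/k.sum(),v+(k*yy).sum()/k.sum(),.023,s)[:2])
P=np.array(P);c=(P[0]+P[2])/2
print('c',c,(P[1]+P[3])/2 if len(P)>3 else '')
for i in range(len(P)): e=P[i]-P[i-1];print('edge',np.linalg.norm(e).round(4),np.degrees(np.arctan2(e[1],e[0])).round(2))
# polar unwrap on the disc top plane (world), anticlockwise angle
p=manip.camera_params('wrist')
o,_=ray('wrist',0,0,s);D=np.array([ray('wrist',u,v,s)[1] for u,v in [(0,0),(1,0),(0,1)]])
M=np.c_[D[1]-D[0],D[2]-D[0],D[0]]
def polar(r,a,z,c):
    X=np.stack([c[0]+r*np.cos(a),c[1]+r*np.sin(a),np.full_like(a*r,z)],-1)-o
    h=X@np.linalg.inv(M).T;return cv2.remap(g,(h[...,0]/h[...,2]).astype(np.float32),(h[...,1]/h[...,2]).astype(np.float32),cv2.INTER_CUBIC)
A=np.radians(np.arange(-180,180,.25));
ring=polar(np.linspace(.040,.047,15)[:,None],A[None],.032,c).mean(0)
hp=ring/cv2.GaussianBlur(ring[None],(0,0),24,borderType=cv2.BORDER_REPLICATE)[0]
ph=np.angle((hp*np.exp(-1j*36*A)).sum());print('10deg marks at',(-np.degrees(ph)/36)%10,'mod 10')
pk=[(round(np.degrees(A[i]),1),round(float(hp[i]),2)) for i in range(20,1420) if hp[i]==hp[i-16:i+17].max() and hp[i]>1.1];print(pk)
il=polar(np.linspace(.054,.060,12)[:,None],A[None],.033,c).mean(0)
sel=np.abs((np.degrees(A)+22.3+180)%360-180)<5
k=np.clip(il[sel]-il[sel].min()-.5*np.ptp(il[sel]),0,None);print('index',(k*np.degrees(A[sel])).sum()/k.sum())
E
python3 meas.py w1 '[(287,93),(369,193),(275,269)]'; echo; python3 meas.py w2 '[(238,107),(365,153),(318,268),(200,230)]'
```

```text
c [ 0.56641506 -0.21004598] 
edge 0.1581 22.75
edge 0.1118 -112.3
edge 0.1117 157.76
10deg marks at 6.867101049887635 mod 10
[(np.float64(-173.5), 2.27), (np.float64(-163.2), 1.86), (np.float64(-153.5), 1.81), (np.float64(-143.5), 2.13), (np.float64(-133.2), 1.82), (np.float64(-123.2), 1.8), (np.float64(-113.2), 2.08), (np.float64(-103.2), 1.77), (np.float64(-93.2), 1.79), (np.float64(-83.2), 2.14), (np.float64(-73.0), 1.83), (np.float64(-63.2), 1.92), (np.float64(-53.2), 1.9), (np.float64(-43.0), 1.99), (np.float64(-28.5), 1.35), (np.float64(-17.2), 1.34), (np.float64(-3.0), 1.68), (np.float64(7.3), 1.95), (np.float64(17.2), 1.69), (np.float64(27.0), 1.65), (np.float64(37.2), 2.02), (np.float64(47.2), 1.7), (np.float64(57.2), 2.0), (np.float64(67.2), 1.99), (np.float64(77.2), 1.97), (np.float64(87.0), 1.97), (np.float64(97.0), 2.31), (np.float64(107.0), 1.96), (np.float64(116.7), 1.96), (np.float64(126.8), 2.31), (np.float64(136.8), 1.93), (np.float64(146.5), 1.93), (np.float64(156.8), 2.3), (np.float64(166.8), 1.92)]
index -22.088845659828884

c [nan nan] [ 0.56562937 -0.20997237]
edge nan nan
edge nan nan
edge 0.112 -112.22
edge 0.1117 157.72
10deg marks at nan mod 10
[]
index nanmeas.py:11: RuntimeWarning: invalid value encountered in scalar divide
  yy,xx=np.mgrid[-7:8,-7:8];P.append(plane('wrist',u+(k*xx).sum()/k.sum(),v+(k*yy).sum()/k.sum(),.023,s)[:2])
meas.py:24: RuntimeWarning: invalid value encountered in divide
  hp=ring/cv2.GaussianBlur(ring[None],(0,0),24,borderType=cv2.BORDER_REPLICATE)[0]
meas.py:29: RuntimeWarning: invalid value encountered in scalar divide
  k=np.clip(il[sel]-il[sel].min()-.5*np.ptp(il[sel]),0,None);print('index',(k*np.degrees(A[sel])).sum()/k.sum())
```

```bash
python3 meas.py w2 '[(200,230),(318,268),(365,153)]'
```

```text
c [ 0.56562937 -0.20997237] 
edge 0.1581 -157.17
edge 0.1117 -22.28
edge 0.112 67.78
10deg marks at 7.698410323678845 mod 10
[(np.float64(-172.5), 2.3), (np.float64(-162.5), 1.75), (np.float64(-152.2), 1.75), (np.float64(-142.2), 2.07), (np.float64(-132.2), 1.76), (np.float64(-122.2), 1.77), (np.float64(-112.2), 2.07), (np.float64(-102.2), 1.75), (np.float64(-92.5), 1.76), (np.float64(-82.2), 2.06), (np.float64(-72.0), 1.76), (np.float64(-62.2), 1.72), (np.float64(-52.2), 2.03), (np.float64(-42.0), 1.72), (np.float64(-32.2), 1.68), (np.float64(-22.2), 2.02), (np.float64(-12.0), 1.66), (np.float64(-2.0), 1.67), (np.float64(8.0), 2.2), (np.float64(18.0), 1.56), (np.float64(33.2), 1.43), (np.float64(43.2), 1.35), (np.float64(57.7), 2.09), (np.float64(67.8), 2.37), (np.float64(77.8), 2.05), (np.float64(87.8), 2.04), (np.float64(97.8), 2.34), (np.float64(107.8), 2.06), (np.float64(117.5), 1.99), (np.float64(127.5), 2.34), (np.float64(137.5), 2.02), (np.float64(147.5), 2.01), (np.float64(157.5), 2.31), (np.float64(167.5), 1.96)]
index -22.109333584500654
```

The long mark at -22.2° lines up with the index at -22.1° and the wedge is at about 37.8°, so the reading is 60.0°. The gripper is clear, so I'm handing in.

```bash
python3 -c "
from rig import manip
print(manip.sign_off())"
```

```text
the job is handed in; nothing more can be done
None
```

The larger mount (grey square base) now reads 60° against its index line, within about 0.3° as measured from the wrist camera; the collar is released, the gripper was never near the smaller mount, and the job is handed in at about 5 s on the clock.

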